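Push the mug rack home into the loading guide

TASK

Push the blue mug rack along the counter into the corner of the steel guide, so that its far long side lies flush against the long rail and its left short side flush against the short end stop, then move clear. Only push it from outside with the fingers: do not lift or tip the rack, do not take hold of or push its walls from inside, and do not touch the two mugs in it, which must stay standing. Leave everything else on the counter where it stands.

Things in the scene. Friction and masses are not known exactly. Their poses are not given: they have to be found in the camera images.
- rack: Loose blue plastic open rack, 140 (x) by 210 (y) by 65 mm high, flat upright outer walls, 0.3 to 0.65 kg, with two mugs of 0.2 kg in it (rims 83 mm above the counter). Origin: centre of its underside, so the outer faces lie at x = +-70 and y = +-105 mm; z up. It slides on the counter. At the start its x axis is within 0.25 rad of straight ahead of the robot.
- rack_inside: The inner faces and the middle divider of the same rack, fixed in it (walls 7 mm thick in all). Same origin and axes as the rack. The fingers must not touch these.
- guide: Fixed steel L-shaped guide, 40 mm high. Origin: its inner corner at counter level; x away from the robot, y to its left. Inner face of the long rail: plane x = 0, from y = 0 to -340 mm; of the end stop: plane y = 0, from x = 0 to -110 mm; both 12 mm thick, beyond those planes. With the rack home, its origin is at x -70, y -105 mm here, axes parallel.
- mug_a: White mug, 68 mm across, 78 mm high, with a handle, standing in the rack's right compartment. Origin: centre of its underside. Not to be touched.
- mug_b: White mug, same as the other, in the rack's left compartment. Origin: centre of its underside. Not to be touched.
- stray_mug: Blue mug with a handle, 72 mm across, 85 mm high, standing on the counter; stays. Origin: centre of its underside.
- sugar_jar: Amber jar with steel cap, 72 mm across, 90 mm high; stays. Origin: centre of its underside.
- saucer: White saucer, 140 mm across, 18 mm high; stays. Origin: centre of its underside.
- sponge: Yellow sponge, 90 by 60 by 30 mm; stays. Origin: centre of its underside.
- spoon: Steel spoon lying on the counter left of the guide; stays. Origin: on its underside, its x along the handle.

How it is judged:
By the outcome, as a careful person would: the job done as asked, in the order asked, and still so for the second after the job is handed in, with the robot touching nothing.
It also fails if it takes over 72 s, if anything falls off the work surface, if the arm or the gripper's body presses on something with over 40 N, if the wrist force passes 120 N, or if a joint passes its speed limit or range.

ROBOT

A 6-joint arm with a two-finger parallel gripper is mounted at the origin on the work surface. World frame = base frame: x ahead of the robot, y to its left, z up, the work surface at z = 0. Lengths are in m, angles in degrees, forces in N, time in s.
With the tool pointing down it reaches from about 0.3 to 0.75 m from the base axis. Payload 8.5 kg.
Tool frame: the origin (TCP) lies at the very end of the fingers, on their centre line; the grasp point (between the pads) lies 19 mm behind it (env.tcp_to_grasp is the distance from the TCP to the grasp point, in m); z points along the fingers, y is the line along which they close (so a half turn about z gives the same grasp; the last joint's range is limited). The gripper opens to 85 mm and grips with 20 to 120 N. Pads are 22 mm wide; open, the fingers measure 114 mm over their backs; the gripper's body (76 mm by 85 mm) begins 54 mm behind the grasp point. The pads swing forward as they close: fully open they stand 13 mm farther back than shut.
Start: joints at [-79.372, 21.807, 74.336, -0, 83.858, -12.336], TCP at [0.215, -0.506, 0.231] pointing down, gripper open.
Joint ranges: [-178.18, 178.18], [-50.72, 133.34], [12.68, 142.11], [-81.47, 261.47], [9.98, 163.14], [-165.26, 165.26]. Speed limits (degrees/s): [136.94, 136.94, 180, 180, 180, 180].

INTERFACE

Orientations are given as a 3x3 rotation matrix whose columns are the frame's x, y, z axes.
In Python, from rig import status, get_image, env gives the robot as it stands.
- The arm moves only by the shell command python3 -m handwheel 'ROWS' [FORCE]. ROWS is text: rows parted by semicolons, each of 7 numbers parted by spaces: the shift along the world's x, y, z in cm, then the turn, a rotation vector about the world's x, y, z in degrees, then the opening, from 0 (shut) to 1 (fully open). In form: dx dy dz wx wy wz gripper; .... A call has 1 to 8 rows; each row is the pose to reach, as a shift and turn from the pose commanded when the call began; what a row does not reach only later rows make up. A row lasts 1/12 s, in which the tool goes at most 41.7 mm and 7.16 degrees, less where a joint would pass 70% of its speed; a pose out of reach is approached as far as the arm can. A call with a gripper value outside its range is refused whole. The fingers move at their own pace and stop on an object; FORCE is the grip in N (left out, the last holds). Time passes only in rows, so rows that repeat a pose let the fingers close. It gives the time, the measured TCP pose, the force, the opening and the grip force at its end, in the units of the state.
- status.observe(): the state, without advancing time (a new reading comes with each control period).
- get_image(name): name is "side" or "top"; returns a dict with "color" (400x640x3 uint8, red, green, blue), "vertical_fov" (degrees; the focal length in pixels is half the picture's height over the tangent of half this angle, whatever the lens; pixels are square), "cx", "cy" (the principal point, pixels), "xyz" and "orientation" of the camera in the world. Camera axes: x right, y down, z forward; pixel columns grow to the right and rows downward; lengths in m; the calibration is good to about 2 mm. A picture is of the moment at which its call begins. There is no depth.
- env.close_job(): hands the job in; it is judged then, once.
The state is a dict: "time_s": time; "q": joint angles; "qvel": joint speeds; "joint_efforts": joint torques, N m; "position": TCP position; "tool_rot": TCP orientation; "ft_force": force on the tool from outside, world axes, zero at the start; "wrist_torque": the same for the moment, N m; "grip_width": finger opening in m; "gripper_force": force on a finger pad.
Only numpy, scipy, OpenCV 4.12 (cv2) and the standard library are available. Lean on these libraries where they do the work, as an engineer would, in place of code of your own. Each camera call takes 0.05 s, during which the arm holds its last target. There are 200 camera calls.

## Working session

There is one attempt and no reset: what is moved stays moved. The work goes in short steps, Python scripts to look and compute and a shell command to move; the robot and the scene stay as the last step left them, time stands still between calls to the robot, and variables do not carry over. Pictures are saved under pics/ and viewed, at most 10 in all, crops included, and the job is handed in when it is done.

```bash
ls; mkdir -p pics; cat > h.py <<'E'
import numpy as np, cv2
from rig import status, get_image, env
def snap(name,fn=None):
    im=get_image(name)
    if fn: cv2.imwrite('pics/'+fn,cv2.cvtColor(im['color'],cv2.COLOR_RGB2BGR))
    return im
def ray(im,uv,z):
    f=im['color'].shape[0]/2/np.tan(np.radians(im['vertical_fov'])/2)
    uv=np.atleast_2d(uv).astype(float)
    d=np.c_[(uv[:,0]-im['cx'])/f,(uv[:,1]-im['cy'])/f,np.ones(len(uv))]@np.array(im['orientation']).T
    o=np.array(im['xyz']); return o+d*((z-o[2])/d[:,2])[:,None]
E
python3 - <<'E'
from h import *
for n in('top','side'):
    im=snap(n,n+'0.png'); print({k:v for k,v in im.items() if k!='color'})
print(status.observe())
E
```

```text
pics
{'vertical_fov': 47.97817986642462, 'cx': 320.96697813643124, 'cy': 206.4015374276821, 'xyz': array([ 0.44111011, -0.00538646,  1.16811472]), 'orientation': array([[-0.01608426, -0.9928869 ,  0.11796993],
       [-0.99978272,  0.01440595, -0.01506564],
       [ 0.01325901, -0.11818662, -0.99290288]])}
{'vertical_fov': 50.52793933689271, 'cx': 316.88920043827466, 'cy': 205.877161243009, 'xyz': array([ 0.53139931, -0.70487579,  0.88634353]), 'orientation': array([[ 9.94749628e-01, -7.98030440e-02,  6.40675534e-02],
       [-1.02338481e-01, -7.76382236e-01,  6.21898271e-01],
       [ 1.11535247e-04, -6.25189650e-01, -7.80472863e-01]])}
{'time_s': 0.1, 'q': array([-7.93734112e+01,  2.18382879e+01,  7.43783066e+01,  3.19486034e-04,
        8.38579810e+01, -1.23339144e+01]), 'qvel': array([ 0.01283576, -0.11220327, -0.04642401, -0.05623077, -0.03845707,
       -0.01428481]), 'joint_efforts': array([ 2.18798952e-03, -4.49222517e+01, -2.31657439e+01, -2.32737975e-04,
        3.64054235e-03,  9.86468763e-06]), 'position': array([ 0.21452106, -0.50616479,  0.23077505]), 'tool_rot': array([[ 9.20774252e-01,  3.90095785e-01, -2.34573537e-04],
       [ 3.90095753e-01, -9.20773406e-01,  1.28028785e-03],
       [ 2.83445819e-04, -1.27036223e-03, -9.99999153e-01]]), 'ft_force': array([ 0.1775214 , -0.07389847, -1.03159078]), 'wrist_torque': array([-0.04333993, -0.02780896, -0.00977736]), 'gripper_force': 0.0, 'grip_width': 0.08551451156460821}
```

View pics/top0.png

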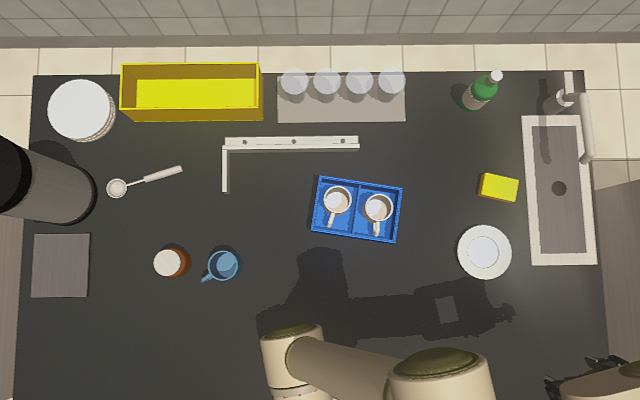

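View pics/side0.png

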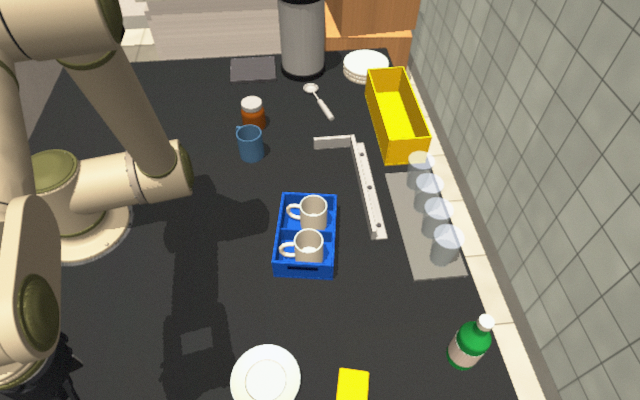

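The top view shows the blue rack at about (357,209), slightly yawed, with both mugs inside. The guide's inner corner is near (228,150), the stray mug at (222,265) and the jar at (170,263).

```bash
cat >> h.py <<'E'
def rack(im,roi=None):
    hsv=cv2.cvtColor(im['color'],cv2.COLOR_RGB2HSV)
    m=cv2.inRange(hsv,(105,170,60),(125,255,255))
    n,l,s,c=cv2.connectedComponentsWithStats(m); i=1+np.argmax(s[1:,4])
    ys,xs=np.where(l==i); P=ray(im,np.c_[xs,ys],0.065)[:,:2]
    (c,wh,a)=cv2.minAreaRect((P*1000).astype(np.float32))
    a=(a+45)%90-45
    return np.array(c),wh,a,cv2.boxPoints((c,wh,a))
E
python3 - <<'E'
from h import *
im=snap('top'); print(rack(im))
g=cv2.cvtColor(im['color'],cv2.COLOR_RGB2GRAY)
crop=cv2.resize(im['color'][120:260,190:410],None,fx=3.6,fy=3.6,interpolation=cv2.INTER_CUBIC)
cv2.imwrite('pics/crop1.png',crop[:,:,::-1])
m=cv2.inRange(im['color'],(150,150,140),(255,255,255))
# rail: lower edge rows per column, stop: right edge cols per row
R=[]
for u in range(240,356,8):
    r=np.where(m[125:165,u])[0]; 
    if len(r): R.append((u,125+r.max()))
S=[]
for v in range(158,192,4):
    r=np.where(m[v,215:240])[0]
    if len(r): S.append((215+r.max(),v))
print(R,S)
f=cv2.inRange(cv2.cvtColor(im['color'],cv2.COLOR_RGB2HSV),(95,80,40),(110,255,255))
ys,xs=np.where(f[235:300,190:250]); print('mug px',xs.min()+190,xs.max()+190,ys.min()+235,ys.max()+235)
print(ray(im,[[222,265],[200,283],[240,262],[170,263]],0.04), status.observe()['time_s'])
E
```

```text
(array([566.97180176, -44.17008972]), (83.08177947998047, 140.28875732421875), -33.071441650390625, array([[ 570.4376  ,   37.27847 ],
       [ 493.88425 ,  -80.28223 ],
       [ 563.506   , -125.61865 ],
       [ 640.0593  ,   -8.057953]], dtype=float32))
[(240, np.int64(148)), (248, np.int64(148)), (256, np.int64(148)), (264, np.int64(148)), (272, np.int64(148)), (280, np.int64(148)), (288, np.int64(148)), (296, np.int64(148)), (304, np.int64(148)), (312, np.int64(147)), (320, np.int64(147)), (328, np.int64(147)), (336, np.int64(147)), (344, np.int64(147)), (352, np.int64(147))] [(np.int64(226), 158), (np.int64(226), 162), (np.int64(226), 166), (np.int64(226), 170), (np.int64(226), 174), (np.int64(226), 178), (np.int64(226), 182), (np.int64(226), 186), (np.int64(226), 190)]
mug px 201 242 251 282
[[0.43224947 0.22550227 0.04      ]
 [0.38904352 0.27922709 0.04      ]
 [0.43892155 0.18096873 0.04      ]
 [0.43925641 0.3541176  0.04      ]] 0.15
```

View pics/crop1.png

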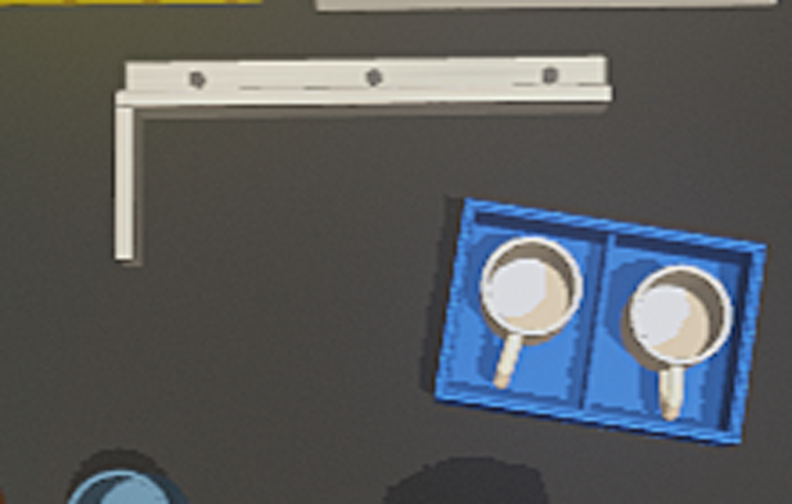

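The crop shows the guide's inner corner clearly and the rack yawed by about 8°. The mask split the rack, so I'll merge its parts and compute the guide frame.

```bash
python3 - <<'E'
s=open('h.py').read()
a=s.index('    m=cv2.inRange(hsv,(105'); b=s.index('    (c,wh,a)=')
s=s[:a]+'''    m=cv2.inRange(hsv,(103,140,50),(125,255,255))
    n,l,st,c=cv2.connectedComponentsWithStats(m)
    big=[i for i in range(1,n) if st[i,4]>25 and (st[i,1]<235 and st[i,0]<420 and st[i,0]>200)]
    ys,xs=np.where(np.isin(l,big)); P=ray(im,np.c_[xs,ys],0.065)[:,:2]
'''+s[b:]
open('h.py','w').write(s)
E
python3 - <<'E'
from h import *
im=snap('top'); print(rack(im))
R=ray(im,[[240,148.5],[300,148.3],[352,147.7]],.04); S=ray(im,[[226.7,158],[226.7,174],[226.7,190]],.04)
print(R,S)
E
```

```text
(array([ 564.00390625, -109.41260529]), (211.0039825439453, 143.05331420898438), -9.659271240234375, array([[ 471.99896 ,  -21.197948],
       [ 447.99628 , -162.22319 ],
       [ 656.00885 , -197.62726 ],
       [ 680.01154 ,  -56.60202 ]], dtype=float32))
[[ 0.72747355  0.18245632  0.04      ]
 [ 0.72604041  0.02887927  0.04      ]
 [ 0.7259155  -0.10471172  0.04      ]] [[0.70309125 0.21620867 0.04      ]
 [0.66158086 0.21585027 0.04      ]
 [0.62042281 0.21549492 0.04      ]]
```

```bash
python3 -m handwheel '3 2.2 0 0 0 7 1; 6 4.5 0 0 0 14 1; 9 6.8 0 0 0 21 1; 12 9 0 0 0 28 1; 15 11.3 0 0 0 35 1; 18 13.5 0 0 0 42 1; 21 15.8 0 0 0 49 1; 24 18 0 0 0 56 1'; python3 -m handwheel '3 2.5 0 0 0 1.3 1; 6 5 -2 0 0 1.3 1; 8.4 7.3 -5 0 0 1.3 1; 8.4 7.3 -8 0 0 1.3 1;8.4 7.3 -11 0 0 1.3 1;8.4 7.3 -14 0 0 1.3 1; 8.4 7.3 -14 0 0 1.3 1; 8.4 7.3 -14 0 0 1.3 1'
python3 - <<'E'
from h import *
im=snap('top','t2.png'); print(rack(im)); s=status.observe(); print(s['position'],s['tool_rot'][:,1],s['time_s'])
snap('side','s2.png')
a=cv2.imread('pics/t2.png')[110:300,180:500];b=cv2.imread('pics/s2.png')[110:300,150:470]
cv2.imwrite('pics/c2.png',cv2.resize(np.vstack([a,b]),None,fx=1.55,fy=1.55))
E
```

```text
time_s: 0.87
position: [0.4558, -0.3249, 0.2313]
tool_rot: [[0.185, 0.983, -0.0], [0.983, -0.185, 0.0], [0.0, -0.0, -1.0]]
ft_force: [0.2, -0.3, 0.9]
grip_width: 0.0852
gripper_force: 0.0
time_s: 1.53
position: [0.5383, -0.2532, 0.0908]
tool_rot: [[0.169, 0.986, -0.002], [0.986, -0.169, 0.002], [0.001, -0.002, -1.0]]
ft_force: [0.9, -0.4, 0.6]
grip_width: 0.0849
gripper_force: 0.0
(array([ 564.75445557, -109.57275391]), (210.9354248046875, 141.6051483154297), -9.629348754882812, array([[ 472.61618 ,  -22.12577 ],
       [ 448.9293  , -161.73576 ],
       [ 656.8927  , -197.01974 ],
       [ 680.5796  ,  -57.409744]], dtype=float32))
[ 0.53902827 -0.25383442  0.09248507] [ 9.85574253e-01 -1.69240900e-01  9.53284558e-04] 1.5833
```

View pics/c2.png

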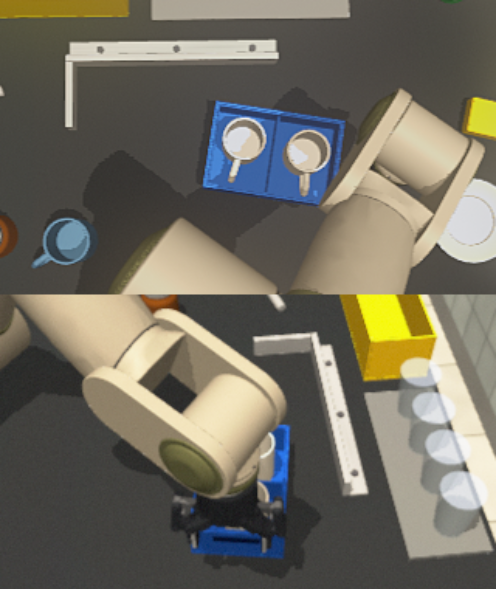

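```bash
python3 -m handwheel '0 0 -2 0 0 0 1; 0 0 -4 0 0 0 1; 0 0 -5.5 0 0 0 1; 0 0 -6.5 0 0 0 1; 0 0 -6.9 0 0 0 1; 0.2 0.8 -6.9 0 0 0 1; 0.3 1.6 -6.9 0 0 0 1; 0.4 2.3 -6.9 0 0 0 1'; python3 -m handwheel '0.1 0.4 0 0 0 0 1; 0.2 0.8 0 0 0 0 1; 0.3 1.2 0 0 0 0 1; 0.3 1.7 0 0 0 0 1; 0.4 2.3 0 0 0 0.5 1; 0.5 2.9 0 0 0 1 1; 0.6 3.5 0 0 0 1.5 1; 0.7 4 0 0 0 1.5 1'
python3 - <<'E'
from h import *
im=snap('top','t3.png'); print(rack(im)[:3]); s=status.observe(); print(s['position'],s['tool_rot'][:,1],s['ft_force'],s['time_s'])
snap('side','s3.png')
E
```

```text
time_s: 2.3
position: [0.5432, -0.2296, 0.0235]
tool_rot: [[0.169, 0.986, 0.002], [0.986, -0.169, -0.001], [-0.001, 0.002, -1.0]]
ft_force: [-0.3, 0.2, -0.6]
grip_width: 0.0852
gripper_force: 0.0
time_s: 2.97
position: [0.5502, -0.1913, 0.0231]
tool_rot: [[0.143, 0.99, 0.002], [0.99, -0.143, -0.003], [-0.003, 0.002, -1.0]]
ft_force: [-1.9, -7.1, 1.1]
grip_width: 0.0856
gripper_force: 3.4
(array([570.62072754, -62.58894348]), (182.39405822753906, 139.43350219726562), -8.308128356933594)
[ 0.55031494 -0.19039665  0.02314148] [ 0.98975904 -0.14273309  0.00207443] [ 0.15287383 -2.21233148  1.51485267] 3.0167
```

```bash
python3 -m handwheel '0.1 0.6 0 0 0 0.5 1; 0.3 1.3 0 0 0 1 1; 0.4 2 0 0 0 1.5 1; 0.6 2.7 0 0 0 2 1; 0.8 3.5 0 0 0 2.5 1; 0.9 4.3 0 0 0 3 1; 1.1 5.1 0 0 0 3.5 1; 1.2 5.9 0 0 0 4 1';  python3 -m handwheel '0.2 0.8 0 0 0 0.5 1; 0.3 1.6 0 0 0 1 1; 0.5 2.4 0 0 0 1.5 1; 0.6 3.2 0 0 0 2 1; 0.8 4 0 0 0 2.6 1; 1 4.8 0 0 0 3.2 1; 1.2 5.6 0 0 0 3.8 1; 1.3 6.2 0 0 0 4.2 1'
python3 - <<'E'
from h import *
im=snap('top','t4.png'); print(rack(im)[:3]); s=status.observe(); print(s['position'],s['tool_rot'][:,1],s['ft_force'],s['time_s'])
snap('side','s4.png')
a=cv2.imread('pics/t4.png')[110:300,180:500];b=cv2.imread('pics/s4.png')[110:300,150:470]
cv2.imwrite('pics/c4.png',cv2.resize(np.vstack([a,b]),None,fx=1.55,fy=1.55))
E
```

```text
time_s: 3.73
position: [0.5623, -0.1323, 0.023]
tool_rot: [[0.074, 0.997, 0.002], [0.997, -0.074, -0.002], [-0.002, 0.002, -1.0]]
ft_force: [0.6, -6.6, 1.0]
grip_width: 0.0851
gripper_force: 3.5
time_s: 4.4
position: [0.5753, -0.07, 0.023]
tool_rot: [[0.0, 1.0, 0.002], [1.0, -0.0, -0.002], [-0.002, 0.002, -1.0]]
ft_force: [-0.3, -7.1, 2.5]
grip_width: 0.0856
gripper_force: 3.7
(array([577.56719971,  74.51493073]), (154.07957458496094, 139.38320922851562), -0.7804641723632812)
[ 0.57538282 -0.06902084  0.02294476] [9.99998107e-01 5.97184478e-04 1.85169012e-03] [ 0.906186   -1.81738832  1.05008749] 4.45
```

View pics/c4.png

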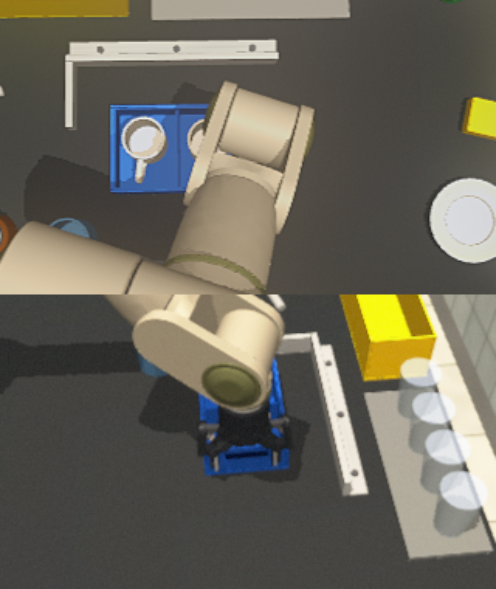

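The rack is now parallel to the guide, about 80 mm short of the rail and 65 mm short of the stop, with the mugs standing. Next I go round to its near long side.

```bash
python3 -m handwheel '0 -1.5 0 0 0 0 1; 0 -3.5 0 0 0 0 1; 0 -4 3 0 0 0 1; 0 -4 7 0 0 0 1; 0 -4 11 0 0 -7 1; -1 -4 14 0 0 -14 1; -3 -4 15 0 0 -21 1; -6 -3 15 0 0 -28 1'; python3 -m handwheel '-2 2 0 0 0 -7 1; -4 4 0 0 0 -14 1; -6 6 0 0 0 -21 1; -6 8 0 0 0 -28 1; -6 10.5 0 0 0 -35 1; -6 13 0 0 0 -42 1; -6 14.5 0 0 0 -49 1; -6 14.5 0 0 0 -56 1'; python3 -m handwheel '0 0 -1 0 0 -6 1; 0 0 -4 0 0 -6 1; 0 0 -7 0 0 -6 1; 0 0 -7 0 0 -6 1'
python3 - <<'E'
from h import *
im=snap('top','t5.png'); print(rack(im)); s=status.observe(); print(s['position'],s['tool_rot'][:,1],s['time_s'])
E
```

```text
time_s: 5.17
position: [0.5159, -0.102, 0.175]
tool_rot: [[0.477, 0.879, 0.006], [0.879, -0.477, -0.003], [0.001, 0.007, -1.0]]
ft_force: [-0.2, 0.0, -0.4]
grip_width: 0.0855
gripper_force: 0.0
time_s: 5.83
position: [0.4541, 0.0471, 0.1723]
tool_rot: [[0.995, 0.1, -0.001], [0.1, -0.995, 0.001], [-0.001, -0.001, -1.0]]
ft_force: [0.5, 0.1, -0.1]
grip_width: 0.0854
gripper_force: 0.0
time_s: 6.17
position: [0.4521, 0.0452, 0.0985]
tool_rot: [[1.0, -0.002, -0.009], [-0.002, -1.0, 0.002], [-0.009, -0.002, -1.0]]
ft_force: [-0.3, 1.4, -0.4]
grip_width: 0.0858
gripper_force: 0.0
(array([577.91693115,  46.0711174 ]), (209.5789794921875, 138.48651123046875), -0.1929931640625, array([[473.36127 , 115.66695 ],
       [472.89484 , -22.81878 ],
       [682.4726  , -23.524712],
       [682.939   , 114.96101 ]], dtype=float32))
[0.45333925 0.04506389 0.10087758] [-0.00151603 -0.99999822 -0.00112251] 6.2167
```

```bash
python3 -m handwheel '0 0 -3 0 0 0 1; 0 0 -5.5 0 0 0 1; 0 0 -7.2 0 0 0 1; 0 0 -7.9 0 0 0 1; 0.7 0 -7.9 0 0 0 1; 1.6 0 -7.9 0 0 0 1; 2.5 0 -7.9 0 0 0 1; 3.3 0 -7.9 0 0 0 1'; python3 -m handwheel '0.5 0 0 0 0 0 1; 1 0 0 0 0 0 1; 1.5 0 0 0 0 0 1; 2.1 0 0 0 0 0 1; 2.8 0 0 0 0 0 1; 3.5 0 0 0 0 0 1; 4.2 0 0 0 0 0 1; 4.9 0 0 0 0 0 1';python3 -m handwheel '0.7 0 0 0 0 0 1; 1.4 0 0 0 0 0 1; 2 0 0 0 0 0 1; 2.5 0 0 0 0 0 1; 2.8 0 0 0 0 0 1; 3.0 0 0 0 0 0 1; 3.2 0 0 0 0 0 1; 3.4 0 0 0 0 0 1'
python3 - <<'E'
from h import *
im=snap('top','t6.png'); print(rack(im)[:3]); s=status.observe(); print(s['position'],s['ft_force'],s['time_s'])
E
```

```text
time_s: 6.88
position: [0.4898, 0.0454, 0.0247]
tool_rot: [[1.0, -0.001, 0.003], [-0.001, -1.0, -0.0], [0.003, 0.0, -1.0]]
ft_force: [-1.1, -0.7, -0.9]
grip_width: 0.0857
gripper_force: 0.0
time_s: 7.55
position: [0.5344, 0.0461, 0.0233]
tool_rot: [[1.0, -0.0, -0.006], [-0.0, -1.0, 0.001], [-0.006, -0.001, -1.0]]
ft_force: [-10.9, 0.2, 8.4]
grip_width: 0.0854
gripper_force: 5.6
time_s: 8.22
position: [0.5684, 0.046, 0.0234]
tool_rot: [[1.0, -0.0, -0.006], [-0.0, -1.0, 0.0], [-0.006, -0.0, -1.0]]
ft_force: [-10.6, 1.1, 7.4]
grip_width: 0.0855
gripper_force: 5.4
(array([649.81921387,  46.65423203]), (209.97708129882812, 136.68365478515625), -0.7313461303710938)
[0.56891138 0.04595415 0.02338095] [-8.82367517  0.82144115  5.47983108] 8.2667
```

```bash
python3 -m handwheel '0.2 0 0 0 0 0 1; 0.4 0 0 0 0 0 1; 0.5 0 0 0 0 0 1; 0.6 0 0 0 0 0 1; 0.6 0 0 0 0 0 1' | sed -n '2p;4p'; python3 -m handwheel '0.1 0 0 0 0 0 1; 0.2 0 0 0 0 0 1;0.2 0 0 0 0 0 1'| sed -n '2p;4p'; python3 -m handwheel '0.1 0 0 0 0 0 1; 0.1 0 0 0 0 0 1;0.1 0 0 0 0 0 1'| sed -n '2p;4p'
```

```text
position: [0.5746, 0.046, 0.0234]
ft_force: [-9.4, -0.3, 6.5]
position: [0.5763, 0.046, 0.0234]
ft_force: [-11.1, -0.1, 7.4]
position: [0.5762, 0.0459, 0.0234]
ft_force: [-16.1, -0.3, 11.4]
```

```bash
python3 -m handwheel '0.1 0 0 0 0 0 1; 0.2 0 0 0 0 0 1;0.2 0 0 0 0 0 1'| sed -n '2p;4p'; python3 -m handwheel '-1 0 0 0 0 0 1; -3 0 0 0 0 0 1; -5 0 0 0 0 0 1; -5 0 3.5 0 0 0 1; -5 -1 7 0 0 7 1; -5 -4 10 0 0 14 1; -4 -7 13 0 0 21 1; -3 -10 13 0 0 28 1' | sed -n '2p;4p'
python3 - <<'E'
from h import *
im=snap('top','t7.png'); print(rack(im)); s=status.observe(); print(s['position'],s['time_s'])
E
```

```text
position: [0.5761, 0.046, 0.0234]
ft_force: [-25.1, -2.6, 17.6]
position: [0.5534, -0.0554, 0.1593]
ft_force: [1.8, -0.4, 1.2]
(array([655.84088135,  46.63715363]), (138.74636840820312, 208.0361785888672), 0.1304071545600891, array([[586.23114 , 150.49707 ],
       [586.70465 , -57.538563],
       [725.4506  , -57.222763],
       [724.9771  , 150.81287 ]], dtype=float32))
[ 0.55498207 -0.06102511  0.15702906] 10.15
```

```bash
python3 -m handwheel '1 -2 0 0 0 7 1; 2.5 -4 0 0 0 14 1; 4 -6 0 0 0 21 1; 5.5 -6 0 0 0 28 1; 7 -6 0 0 0 35 1; 8.5 -6 0 0 0 42 1; 9.5 -6 0 0 0 49 1; 9.5 -6 0 0 0 56 1' | sed -n '2p;4p';python3 -m handwheel '0 0 0 0 0 6 1; 0 0 -1.5 0 0 6 1; 0 0 -1.5 0 0 6 1'
python3 - <<'E'
from h import *
im=snap('top'); print(rack(im)[:3]); snap('side','s8.png')
E
```

```text
position: [0.6479, -0.1143, 0.1527]
ft_force: [0.3, -0.4, -0.4]
time_s: 11.07
position: [0.6457, -0.1139, 0.136]
tool_rot: [[0.001, 1.0, -0.004], [1.0, -0.001, 0.002], [0.002, -0.004, -1.0]]
ft_force: [-0.6, -0.2, -1.2]
grip_width: 0.0852
gripper_force: 0.0
(array([652.75933838,  47.83115387]), (145.72943115234375, 205.63421630859375), 0.13040700554847717)
```

View pics/s8.png

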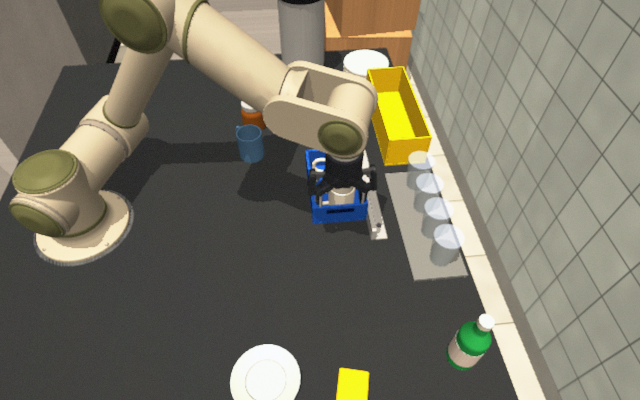

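```bash
python3 -m handwheel '-0.7 0 -3 0 0 0 1; -0.7 0 -6 0 0 0 1; -0.7 0 -9 0 0 0 1; -0.7 0 -10.5 0 0 0 1; -0.7 0 -11.2 0 0 0 1; -0.7 1 -11.2 0 0 0 1; -0.7 2.2 -11.2 0 0 0 1; -0.7 3.4 -11.2 0 0 0 1'| sed -n '2p;4p'; python3 -m handwheel '0 0.5 0 0 0 0 1; 0 1 0 0 0 0 1; 0 1.5 0 0 0 0 1; 0 2.1 0 0 0 0 1; 0 2.7 0 0 0 0 1; 0 3.3 0 0 0 0 1; 0 3.9 0 0 0 0 1; 0 4.5 0 0 0 0 1'| sed -n '2p;4p';python3 -m handwheel '0 0.6 0 0 0 0 1; 0 1.2 0 0 0 0 1; 0 1.6 0 0 0 0 1; 0 1.9 0 0 0 0 1; 0 2.1 0 0 0 0 1; 0 2.3 0 0 0 0 1; 0 2.4 0 0 0 0 1'| sed -n '2p;4p'
python3 - <<'E'
from h import *
im=snap('top'); print(rack(im)[:3]); s=status.observe(); print(s['position'],s['ft_force'],s['time_s'])
E
```

```text
position: [0.6404, -0.0793, 0.0281]
ft_force: [-0.2, 0.2, 0.3]
position: [0.6399, -0.0372, 0.0275]
ft_force: [-2.4, -10.2, 3.8]
position: [0.6399, -0.0132, 0.0275]
ft_force: [-2.1, -10.7, 2.9]
(array([653.77587891, 139.14859009]), (135.10272216796875, 141.3850555419922), -0.7278976440429688)
[ 0.63991219 -0.01310424  0.02748808] [-2.76477933 -8.61888877  4.14276219] 13.1333
```

```bash
python3 -m handwheel '0 0.2 0 0 0 0 1; 0 0.4 0 0 0 0 1; 0 0.5 0 0 0 0 1; 0 0.6 0 0 0 0 1; 0 0.6 0 0 0 0 1'| sed -n '2p;4p'; python3 -m handwheel '0 0.1 0 0 0 0 1; 0 0.2 0 0 0 0 1; 0 0.2 0 0 0 0 1'| sed -n '2p;4p';python3 -m handwheel '0 0.1 0 0 0 0 1; 0 0.1 0 0 0 0 1; 0 0.1 0 0 0 0 1'| sed -n '2p;4p';
```

```text
position: [0.6399, -0.0072, 0.0275]
ft_force: [-2.3, -8.8, 4.4]
position: [0.6399, -0.0053, 0.0275]
ft_force: [-2.8, -10.2, 3.9]
position: [0.6399, -0.0043, 0.0275]
ft_force: [-3.4, -9.7, 4.1]
```

```bash
for i in 1 2; do :; done; python3 -m handwheel '0 0.1 0 0 0 0 1; 0 0.1 0 0 0 0 1; 0 0.1 0 0 0 0 1'| sed -n '2p;4p';python3 -m handwheel '0 0.1 0 0 0 0 1; 0 0.1 0 0 0 0 1; 0 0.1 0 0 0 0 1'| sed -n '2p;4p'
python3 -m handwheel '0 0.1 0 0 0 0 1; 0 0.1 0 0 0 0 1; 0 0.1 0 0 0 0 1'| sed -n '2p;4p'
```

```text
position: [0.6399, -0.0038, 0.0275]
ft_force: [-3.1, -12.1, 4.5]
position: [0.6399, -0.0038, 0.0275]
ft_force: [-3.2, -16.7, 4.3]
position: [0.6399, -0.0038, 0.0276]
ft_force: [-5.0, -21.4, 3.7]
```

```bash
python3 -m handwheel '0 -0.5 0 0 0 0 1; 0 -2 0 0 0 0 1; 0 -4.5 0 0 0 0 1; 0 -4.5 3 0 0 0 1; 0 -4.5 7 0 0 0 1; -1 -4.5 10.5 0 0 -7 1; -4 -4.5 13 0 0 -14 1; -7.5 -4.5 13 0 0 -21 1'| sed -n '2p;4p'
python3 -m handwheel '-2 1 0 0 0 -7 1; -4 3 0 0 0 -14 1; -4 6 0 0 0 -21 1; -4 9 0 0 0 -28 1; -4 12 0 0 0 -35 1; -4 14.5 0 0 0 -42 1; -4 15.5 0 0 0 -49 1; -4 15.5 0 0 0 -56 1'| sed -n '2p;4p'
python3 -m handwheel '0 0 0 0 0 -7 1; 0 0 0 0 0 -13 1;0 0 0 0 0 -13 1;0 0 0 0 0 -13 1'
python3 - <<'E'
from h import *
im=snap('top','t9.png'); print(rack(im)); s=status.observe(); print(s['position'],s['ft_force'],s['time_s'])
snap('side','s9.png')
a=cv2.imread('pics/t9.png')[110:300,180:500];b=cv2.imread('pics/s9.png')[80:270,150:470]
cv2.imwrite('pics/c9.png',cv2.resize(np.vstack([a,b]),None,fx=1.55,fy=1.55))
E
```

```text
position: [0.5666, -0.0455, 0.1615]
ft_force: [0.2, -0.9, 0.4]
position: [0.5244, 0.1126, 0.1566]
ft_force: [-0.7, -0.2, 0.4]
time_s: 16.47
position: [0.5247, 0.1103, 0.1565]
tool_rot: [[1.0, 0.002, 0.0], [0.002, -1.0, 0.0], [0.0, -0.0, -1.0]]
ft_force: [-0.1, 0.5, 0.9]
grip_width: 0.0856
gripper_force: 0.0
(array([655.81066895, 110.75827026]), (208.53207397460938, 139.20358276367188), -0.00189208984375, array([[551.54694 , 180.36351 ],
       [551.5423  ,  41.159924],
       [760.0744  ,  41.15303 ],
       [760.07904 , 180.35661 ]], dtype=float32))
[0.52466393 0.11033058 0.15645239] [ 1.03066886 -0.10115061 -0.65256353] 16.5167
```

View pics/c9.png

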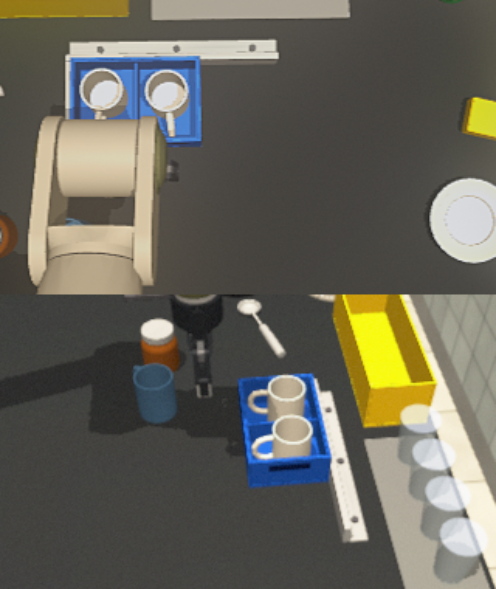

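```bash
python3 -m handwheel '1.8 0 -2 0 0 0 1; 1.8 0 -5 0 0 0 1; 1.8 0 -8.5 0 0 0 1; 1.8 0 -11.5 0 0 0 1; 1.8 0 -12.8 0 0 0 1; 1.8 0 -13.1 0 0 0 1; 2.8 0 -13.1 0 0 0 1; 3.8 0 -13.1 0 0 0 1'| sed -n '2p;4p'
python3 -m handwheel '0.4 0 0 0 0 0 1; 0.7 0 0 0 0 0 1; 1 0 0 0 0 0 1; 1.1 0 0 0 0 0 1; 1.2 0 0 0 0 0 1; 1.3 0 0 0 0 0 1; 1.3 0 0 0 0 0 1'| sed -n '2p;4p'
python3 -m handwheel '0.1 0 0 0 0 0 1; 0.2 0 0 0 0 0 1; 0.2 0 0 0 0 0 1'| sed -n '2p;4p'
```

```text
position: [0.5631, 0.1105, 0.026]
ft_force: [0.4, -0.3, 0.2]
position: [0.5756, 0.1106, 0.0254]
ft_force: [-0.3, -0.3, 0.5]
position: [0.5763, 0.1107, 0.0253]
ft_force: [-6.1, -0.6, 4.1]
```

```bash
python3 -m handwheel '0.1 0 0 0 0 0 1; 0.2 0 0 0 0 0 1; 0.2 0 0 0 0 0 1'| sed -n '2p;4p'
python3 -m handwheel '-0.5 0 0 0 0 0 1; -1.5 0 0 0 0 0 1; -3.5 0 0 0 0 0 1; -4 0 3 0 0 0 1; -4 0 6.5 0 0 0 1; -4 0 10.5 0 0 0 1; -4 -3 14 0 0 0 1; -4 -7 17 0 0 0 1'| sed -n '2p;4p'
python3 -m handwheel '-3 -3 0 0 0 0 1; -6 -6 0 0 0 0 1; -9 -9 0 0 0 0 1; -11 -12 0 0 0 0 1; -12 -14 0 0 0 0 1; -12 -15 0 0 0 0 1;-12 -15 0 0 0 0 1'| sed -n '2p;4p'
python3 - <<'E'
from h import *
im=snap('top','t10.png'); print(rack(im)); s=status.observe(); print(s['position'],s['ft_force'],s['time_s'])
snap('side','s10.png')
a=cv2.resize(cv2.imread('pics/t10.png')[120:220,200:330],(780,600),interpolation=cv2.INTER_CUBIC);cv2.imwrite('pics/c10.png',a)
E
```

```text
position: [0.5761, 0.1106, 0.0253]
ft_force: [-16.1, -1.9, 12.1]
position: [0.5398, 0.0513, 0.1905]
ft_force: [0.5, -0.7, -0.5]
position: [0.4198, -0.101, 0.1878]
ft_force: [0.5, -0.4, 0.1]
(array([652.        , 111.80793762]), (210.6311492919922, 146.824951171875), -0.00189208984375, array([[546.6869  , 185.22389 ],
       [546.682   ,  38.39894 ],
       [757.3131  ,  38.391983],
       [757.318   , 185.21693 ]], dtype=float32))
[ 0.42010141 -0.09986397  0.18765594] [0.66458251 0.58702632 0.23112513] 19.6167
```

View pics/c10.png

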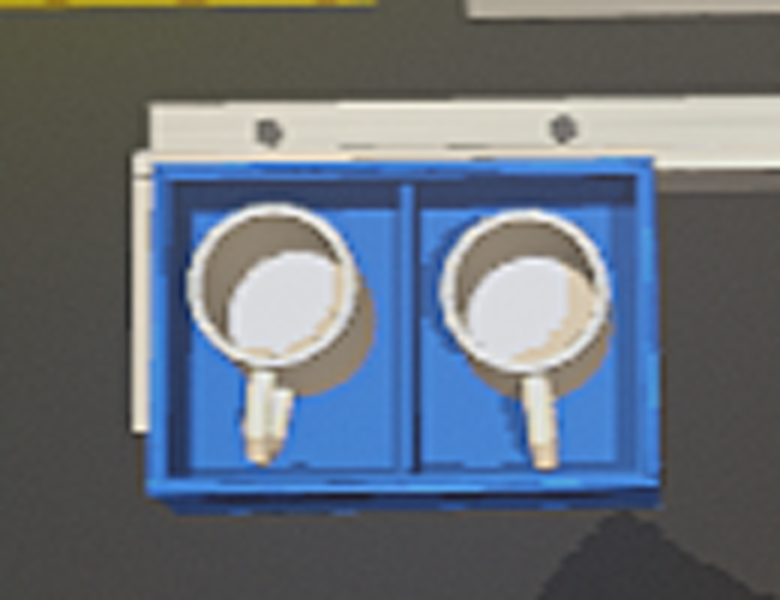

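View pics/s10.png

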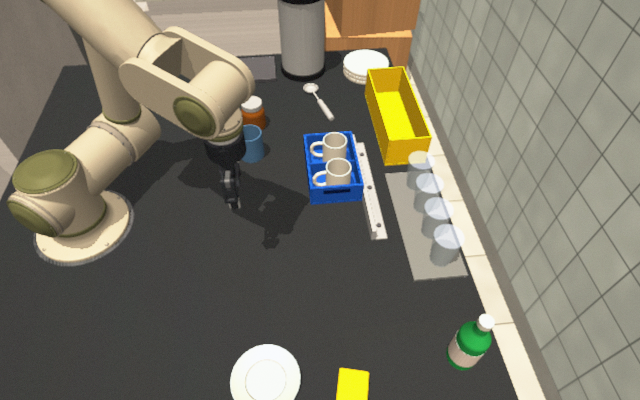

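The rack's far edge meets the rail and its left edge meets the stop, which sits left of the rack at crop x≈150. Both mugs are standing, nothing else has moved, and the arm is clear.

```bash
python3 -c "
from rig import env; print(env.close_job())"
```

```text
the job is handed in; nothing more can be done
None
```

The rack was pushed flush against the long rail and the end stop with both mugs still standing and nothing else on the counter moved; the arm moved clear and the job was handed in at about 20 s.

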